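Hold a bracket against the sprung stop for bolting

TASK

Pick up the blue angle bracket and set it flat on the bed of the fixture in front of the sprung steel stop, its upright face towards the stop, then slide it squarely against the stop, edges lined up, and push gently on until the stop's pointer stands in the green zone of the gauge, never deep into the red. Push only with the bracket, and finish while still holding it there with that steady push, so that a colleague can bolt it; nothing is let go. Leave the green-lidded jar, the solder spool, the screw tray and the screwdriver where they are.

Things in the scene. Friction and masses are not known exactly. Their poses are not given: they have to be found in the camera images.
- bracket: loose blue cast angle bracket, about 0.25 kg. Origin: centre of its underside; z up, +x towards its upright face. Foot 60 (x) x 56 (y) x 6 mm; upright flange 6 thick, 56 wide, 50 high, flat outer face at x = +30 mm; along x between them a web 10 mm thick (y -5 to +5), x = -26 to +24, top at z = 42: grip it across the web from above. Starts turned up to 1.2 rad from the world axes.
- bracket_grip (a point): good grip point in the bracket's web: x = -4, y = 0, z = 30 mm in the bracket's frame; fingers close along the bracket's y
- bracket_face (a point): centre line of the bracket's upright outer face: x = +30, y = 0, z = 25 mm in the bracket's frame, axes as the bracket's
- fixture: assembly fixture fixed to the counter; place and yaw vary. Origin on the counter, on its centre line; z up, +x = push direction, to the spring housing. Flat aluminium bed, top at z = 10 mm, x = -70 to +100, y = -60 to +60. Housing 76 wide, x = 74 to 100, top at z = 56. Gauge strip 12 wide, top at z = 26, along y = +49, x = 10 to 76: white, green, then red.
- stop_face (a point): on the sprung stop, moves with it: centre of its face that looks to the fixture's -x, 25 mm above the bed; axes as the fixture's. At rest at x = 10, y = 0, z = 35 mm in the fixture's frame. The stop is an upright steel plate, 10 mm thick, 56 wide (as the bracket), top 50 mm above the bed
- stop (a joint): travel of the sprung stop along the fixture's +x, m: 0 at rest, 0.045 at the end. The spring pushes back with 500 N/m (plus about 0.3 N of friction): gauge white 0 to 0.012, green 0.012 to 0.026 (6 to 13 N), red beyond
- flux_jar: small cream jar with a green lid, 42 mm across, 27 high, standing loose; bystander; origin centre of underside
- solder_spool: spool of solder wire, 54 mm across, 27 high, loose; bystander; origin centre of underside
- screw_tray: dark tray with small screws, 90x130x16 mm, loose; bystander; origin centre of underside
- driver: screwdriver with blue handle, 134 mm long, 10 thick, loose beyond the fixture; bystander; origin centre of underside
Not all that is in view belongs to the job. There is more than one size of the bracket; the one meant has the size given above.

How it is judged:
By the outcome, as a careful person would: the job done as asked, in the order asked, and still so for the second after the job is handed in, while the arm keeps its last pose, push and grip.
It also fails if it takes over 48 s, if anything falls off the work surface, if the arm or the gripper's body presses on something with over 40 N, if the wrist force passes 120 N, or if a joint passes its speed limit or range.

ROBOT

A 6-joint arm with a two-finger parallel gripper is mounted at the origin on a cart in front of the work surface, level with it; the furniture and walls round the work are solid. World frame = base frame: x ahead of the robot, y to its left, z up, the work surface at z = 0. Lengths are in m, angles in rad, forces in N, time in s.
With the tool pointing down it reaches from about 0.25 to 0.725 m from the base axis. Payload 9.7 kg.
Tool frame: the origin (TCP) lies at the very end of the fingers, on their centre line; the grasp point (between the pads) lies 19 mm behind it (arm.grip_depth is the distance from the TCP to the grasp point, in m); z points along the fingers, y is the line along which they close (so a half turn about z gives the same grasp; the last joint's range is limited). The gripper opens to 85 mm and grips with 20 to 120 N. Pads are 22 mm wide; open, the fingers measure 114 mm over their backs; the gripper's body (76 mm by 85 mm) begins 54 mm behind the grasp point. The pads swing forward as they close: fully open they stand 13 mm farther back than shut.
Start: joints at [1.348, 0.087, 0.176, 1.66, 0, 1.571], TCP at [0.122, 0.536, 0.231] pointing down, gripper open.
Joint ranges: [-3.13, 3.13], [-0.85, 1.81], [-1.15, 1.24], [-2.2, 2.28], [-1.44, 1.52], [-3.14, 3.14]. Speed limits (rad/s): [2.22, 2.22, 2.57, 3.14, 3.14, 3.14].

INTERFACE

Orientations are given as a unit quaternion [x, y, z, w].
In Python, from rig import arm, effector, ik, telemetry, cams gives the robot as it stands. The module is installed in compiled form; this text tells all that it offers. Calls block until the motion is done:
- arm.move_pose(position, orientation): joint-space move of the TCP to a pose.
- arm.move_straight(position, speed=0.15, attitude=None): straight line of the TCP; attitude=None keeps the orientation; speed is the mean speed in m/s.
- arm.set_joints(angles): joint-space move.
- effector.open_jaws() and effector.clamp(f_grip=None): open the fingers fully, or close them until they stop; f_grip is the grip in N (None keeps the last).
- arm.pause(seconds).
- ik(position, orientation): joint angles nearest the present ones, or None.
- telemetry.sense(): the state.
- cams.get_image(name): name is "scene" or "top" or "wrist"; returns (picture, depth): 420x560x3 uint8, blue, green, red; 420x560 float32, m along the optical axis (not along the pixel's ray), 0 where there is no reading.
- cams.calibration(name): a dict with "intrinsics" (3x3 intrinsics, pixels), "dist_coeffs" ([k1, k2, p1, p2, k3] as OpenCV has them; the pictures are not rectified), "R" (3x3) and "t" (3): a world point X has camera coordinates R X + t; the wrist camera has in their place "tool_from_camera" (4x4, takes a point from camera to tool coordinates, whose origin is the TCP and whose axes are the flange's). Camera axes: x right, y down, z forward; pixel columns grow to the right and rows downward; lengths in m; the calibration is good to about 2 mm. A picture is of the moment at which its call begins: read the wrist's pose just before it. calibration takes no time and is no camera call.
A pose or a line that the arm cannot do raises arm.PlanningError and nothing moves.
- arm.hand_in(): hands the job in; it is judged then, once.
The state is a dict: "clock": time; "qpos": joint angles; "joint_velocities": joint speeds; "joint_efforts": joint torques, N m; "ee_pos": TCP position; "ee_rot": TCP orientation; "contact_force": force on the tool from outside, world axes, zero at the start; "torque": the same for the moment, N m; "width": finger opening in m; "finger_force": force on a finger pad.
Only numpy, scipy, OpenCV 4.12 (cv2) and the standard library are available. Lean on these libraries where they do the work, as an engineer would, in place of code of your own. Each camera call takes 0.05 s, during which the arm holds its last target. There are 200 camera calls.

## Working session

There is one attempt and no reset: what is moved stays moved. The work goes in short steps, each a Python script; the robot and the scene stay as the last script left them, time stands still between calls to the robot, and variables do not carry over. Pictures are saved under pics/ and viewed, at most 10 in all, crops included, and the job is handed in when it is done.

```bash
mkdir -p pics; cat > h.py <<'E'
import numpy as np, cv2
from rig import arm, effector, ik, telemetry, cams
from scipy.spatial.transform import Rotation as R
def cloud(name):
    """world xyz per pixel (420x560x3), nan where no depth; plus picture"""
    s=telemetry.sense(); img,d=cams.get_image(name); c=cams.calibration(name)
    K=np.array(c["intrinsics"]); v,u=np.mgrid[0:420,0:560]
    p=cv2.undistortPoints(np.stack([u,v],-1).reshape(-1,1,2).astype(np.float64),K,np.array(c["dist_coeffs"])).reshape(420,560,2)
    X=np.dstack([p[...,0]*d,p[...,1]*d,d]).astype(float); X[d==0]=np.nan
    if "R" in c: W=(X-np.array(c["t"]).ravel())@np.array(c["R"])
    else:
        T=np.array(c["tool_from_camera"]); X=X@T[:3,:3].T+T[:3,3]
        W=X@R.from_quat(s["ee_rot"]).as_matrix().T+np.array(s["ee_pos"])
    return img,W
def down(yaw): # tool z down, tool y horizontal at angle yaw(world)
    y=np.array([np.cos(yaw),np.sin(yaw),0]); z=np.array([0,0,-1.]); x=np.cross(y,z)
    return R.from_matrix(np.c_[x,y,z]).as_quat()
E
python3 - <<'E'
from h import *
for n in ("top","scene"):
    img,W=cloud(n); cv2.imwrite(f"pics/{n}.png",img); np.save(n+".npy",W); np.save(n+"_img.npy",img)
s=telemetry.sense(); print(s["clock"],s["ee_pos"],s["ee_rot"],s["width"])
E
```

```text
0.1 [0.12147525 0.53620219 0.23063772] [ 1.11164941e-01  9.93801780e-01 -6.11187303e-04 -6.62412515e-05] 0.08549114810597354
```

View pics/top.png

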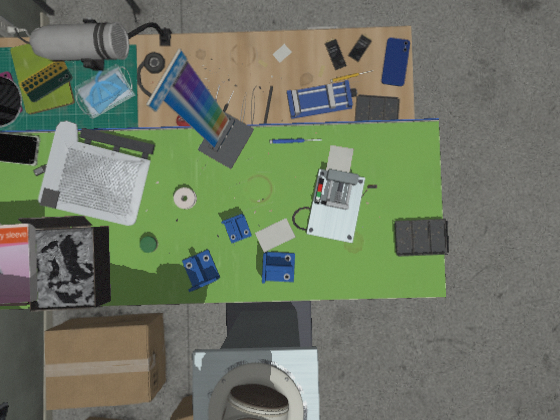

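View pics/scene.png

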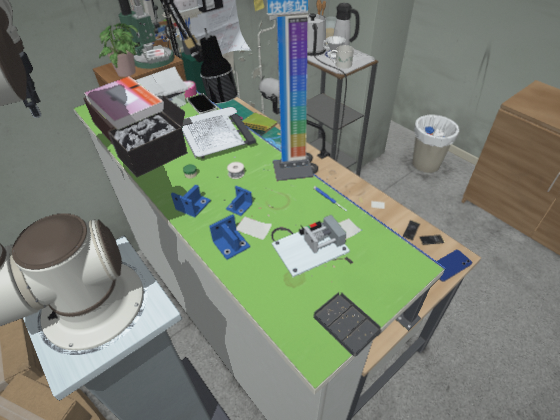

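Three blue brackets are candidates in the top view: A (235,228), B (200,268) and C (278,267). The fixture is at (335,205), with its housing at the upper end. Next I measure the sizes and fixture pose.

```bash
python3 - <<'E'
from h import *
img=np.load("top_img.npy"); W=np.load("top.npy")
hsv=cv2.cvtColor(img,cv2.COLOR_BGR2HSV)
blue=((hsv[...,0]>98)&(hsv[...,0]<128)&(hsv[...,1]>120)&(hsv[...,2]>40)).astype(np.uint8)
n,l,st,ce=cv2.connectedComponentsWithStats(blue)
for i in range(1,n):
    if st[i,4]<100 or not 130<ce[i][1]<300: continue
    P=W[l==i]; P=P[np.isfinite(P).all(1)]
    for nm,lo,hi in(("foot",.002,.015),("all",.002,.1),("top",np.percentile(P[:,2],99)-.004,.1)):
        Q=P[(P[:,2]>lo)&(P[:,2]<hi)]
        if len(Q)>4:
            r=cv2.minAreaRect((Q[:,:2]*1000).astype(np.float32)); print(nm,ce[i].round(),len(Q),np.round(np.array(r[0])),np.round(r[1],1),round(r[2],1),"zmax",np.percentile(Q[:,2],[50,99]).round(4))
# fixture
m=np.zeros(img.shape[:2],bool); m[150:260,290:385]=True
P=W[m]; 
for nm,lo,hi in(("bed",.007,.014),("stoptop",.057,.064),("hous",.052,.0575),("gauge",.022,.029)):
    Q=P[(P[:,2]>lo)&(P[:,2]<hi)]
    if len(Q)>4:
        r=cv2.minAreaRect((Q[:,:2]*1000).astype(np.float32)); print(nm,len(Q),np.round(r[0],1),np.round(r[1],1),round(r[2],1))
print("green z",np.nanmedian(W[240:250,150:200,2]))
a=cv2.resize(img[200:300,170:310],None,fx=4,fy=4,interpolation=cv2.INTER_CUBIC)
cv2.imwrite("pics/crop.png",a)
b=cv2.resize(img[140:255,285:385],None,fx=5,fy=5,interpolation=cv2.INTER_CUBIC); cv2.imwrite("pics/fix.png",b)
E
```

```text
foot [287. 140.] 91 [ 680. -101.] [77.2  9.2] 88.6 zmax [0.0099 0.0134]
all [287. 140.] 93 [ 680. -101.] [77.2  9.2] 88.6 zmax [0.01   0.0155]
top [287. 140.] 24 [ 678. -103.] [ 5.8 71.7] 0.9 zmax [0.0122 0.0157]
foot [237. 227.] 284 [459.  36.] [60.7 54.9] 18.9 zmax [0.0067 0.0127]
all [237. 227.] 453 [459.  36.] [60.7 55.2] 18.9 zmax [0.0086 0.0532]
top [237. 227.] 35 [483.  43.] [ 5.9 51.7] 18.9 zmax [0.051  0.0559]
foot [201. 270.] 500 [359. 132.] [74.1 72.5] 21.7 zmax [0.0089 0.0142]
all [201. 270.] 823 [357. 131.] [77.9 72.6] 21.8 zmax [0.0112 0.0695]
top [201. 270.] 49 [325. 117.] [ 6.3 70.8] 21.6 zmax [0.0674 0.0712]
foot [277. 266.] 528 [358. -71.] [70.2 71.3] 85.4 zmax [0.0087 0.014 ]
all [277. 266.] 813 [358. -67.] [77.6 71.3] 85.3 zmax [0.0103 0.0693]
top [277. 266.] 53 [360. -33.] [ 7.1 67.8] 85.1 zmax [0.0672 0.0718]
bed 1950 [ 511.8 -221.1] [240.3 278.6] 88.4
stoptop 214 [ 546.9 -224.3] [73.5 89.3] 76.8
hous 225 [ 547.  -224.6] [75.3 90. ] 76.5
gauge 103 [ 538.2 -208.5] [84.3 68.4] 73.4
green z 0.0014801444057102495
```

View pics/crop.png

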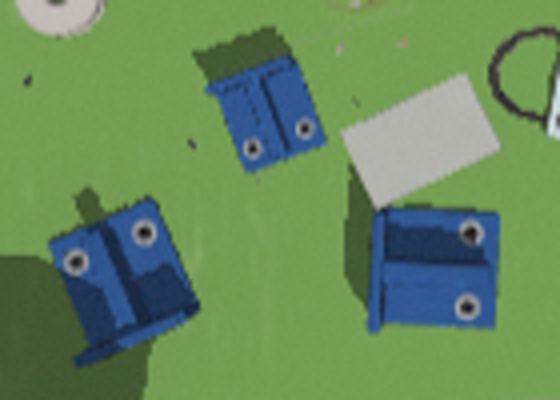

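View pics/fix.png

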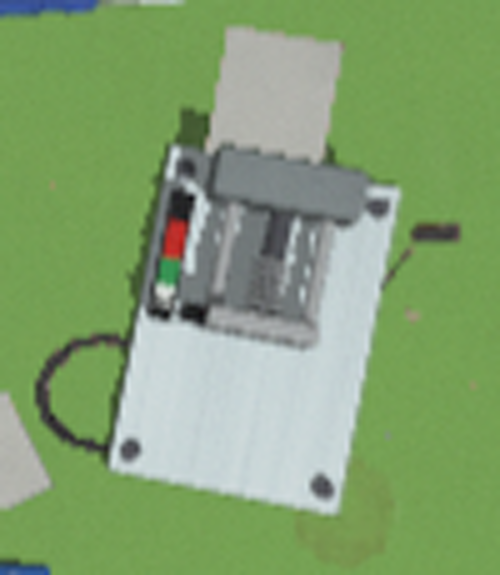

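Candidate A (235,228) measures 61x55 mm and about 50 mm high. B (200,268) and C (278,267) are about 77x72 mm and 68 mm high. The crop confirms that A is the smaller bracket, with its flange facing away from the robot (yaw about 19°). The fixture yaw is about -13°. I now take close wrist views of the fixture, then of the bracket.

```bash
python3 - <<'E'
from h import *
T=np.array(cams.calibration("wrist")["tool_from_camera"]); print(T.round(3))
# put the camera's axis over a target
def look(xy,yaw,z,name):
    q=down(np.radians(yaw)); M=R.from_quat(q).as_matrix()
    best=None
    cz=T[:3,2]; c=T[:3,3]; o=M@c; a=M@cz
    k=(z+o[2]-.03)/-a[2]; hit=o[:2]+a[:2]*k
    p=[xy[0]-hit[0],xy[1]-hit[1],z]; print(name,np.round(p,3))
    for s in (0,180):
        j=ik(p,down(np.radians(yaw+s))); print(s,None if j is None else np.round(j,2))
    arm.move_pose(p,q); img,W=cloud(name and "wrist"); cv2.imwrite(f"pics/w_{name}.png",img); np.save(f"w_{name}.npy",W); np.save(f"w_{name}_img.npy",img)
look((.512,-.221),76.7,.25,"fix")
look((.459,.036),108.9,.22,"br")
print(telemetry.sense()["clock"])
E
python3 -c "
import cv2,numpy as np
a=cv2.imread('pics/w_fix.png');b=cv2.imread('pics/w_br.png')
cv2.imwrite('pics/both.png',cv2.resize(np.vstack([a,b]),(400,600)))"
```

```text
[[ 0.    -0.945 -0.328  0.084]
 [ 1.     0.001 -0.     0.   ]
 [ 0.    -0.328  0.945 -0.143]
 [ 0.     0.     0.     1.   ]]
fix [ 0.472 -0.211  0.25 ]
0 [-0.42  0.01  0.14  1.69  0.   -0.19]
180 [-0.42  0.01  0.14  1.69  0.    2.95]
br [0.43  0.026 0.22 ]
0 [ 0.06 -0.2  -0.12  1.65  0.   -0.27]
180 [ 0.06 -0.2  -0.12  1.65  0.    2.87]
4.0583
```

View pics/both.png

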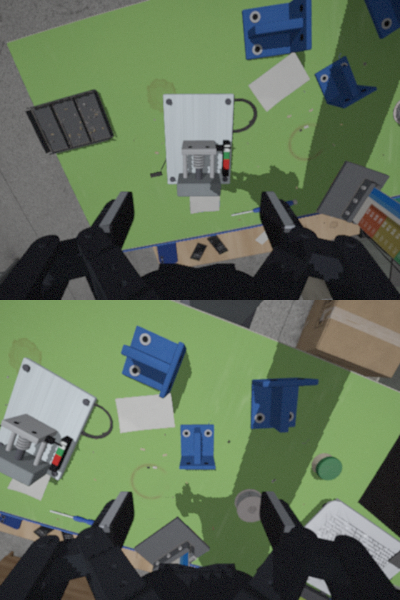

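The wrist views show the fixture at (200,140) in the upper half, with the stop facing the robot, and bracket A at (198,447) in the lower half. I fit poses from these clouds.

```bash
cat > fit.py <<'E'
from h import *
def rect(Q):
    r=cv2.minAreaRect((Q[:,:2]*1000).astype(np.float32)); return np.round(r[0],1),np.round(r[1],1),round(r[2],2)
def bracket(img,W,near):
    hsv=cv2.cvtColor(img,cv2.COLOR_BGR2HSV)
    m=(hsv[...,0]>98)&(hsv[...,0]<128)&(hsv[...,1]>110)&(np.hypot(W[...,0]-near[0],W[...,1]-near[1])<.055)
    P=W[m]; return P
E
python3 - <<'E'
from fit import *
for n in("w_br","w_fix","top"):
    img=np.load(n+"_img.npy");W=np.load(n+".npy"); P=bracket(img,W,(.459,.036))
    zt=np.percentile(P[:,2],99); print(n,len(P),"all",rect(P),"zt",zt)
    for nm,lo,hi in(("foot",.003,.011),("web",.036,.046),("flange",zt-.004,.1)):
        Q=P[(P[:,2]>lo)&(P[:,2]<hi)]
        if len(Q)>5: print(" ",nm,len(Q),rect(Q),np.median(Q[:,2]).round(4), Q.mean(0).round(4))
for n in("w_fix","top","w_br"):
    img=np.load(n+"_img.npy");W=np.load(n+".npy"); near=np.hypot(W[...,0]-.51,W[...,1]+.215)<.115
    print(n,"table z",np.nanmedian(W[near&(W[...,2]<.005),2]))
    hsv=cv2.cvtColor(img,cv2.COLOR_BGR2HSV); gray=hsv[...,1]<70
    m=(near&(W[...,2]>.006)&(W[...,2]<.016)&gray).astype(np.uint8); m=cv2.morphologyEx(m,cv2.MORPH_OPEN,np.ones((3,3)))
    k,l,st,_=cv2.connectedComponentsWithStats(m); i=1+st[1:,4].argmax(); print(" bed",st[i,4],rect(W[l==i]),np.median(W[l==i][:,2]))
    H=W[near&gray&(W[...,2]>.05)&(W[...,2]<.075)]; print(" high",rect(H),len(H))
    for a in(-13.3,-12.5):
        pass
    b=rect(W[l==i]); yaw=-13.3; c,s=np.cos(np.radians(yaw)),np.sin(np.radians(yaw))
    xf=H[:,0]*c+H[:,1]*s; yf=-H[:,0]*s+H[:,1]*c
    hh,e=np.histogram(xf,bins=np.arange(xf.min(),xf.max()+.004,.004)); print(" hist",[(round(float(x)*1000),int(v)) for x,v in zip(e,hh)])
    c0=b[0]; print(" bedcentre in yaw frame",(c0[0]*c+c0[1]*s).round(1),(-c0[0]*s+c0[1]*c).round(1))
    # stop front lip points: top plate
    for nm,lo,hi in(("stop",xf.min()-.001,xf.min()+.014),("hous",xf.max()-.026,xf.max()+.001)):
        k=(xf>lo)&(xf<hi); print(" ",nm,k.sum(),rect(H[k]),"y mid",(np.percentile(yf[k],[1,99])*1000).round(1), "z",np.median(H[k][:,2]).round(4))
E
```

```text
w_br 3077 all (array([448.9,  33.4]), array([80.1, 98.4]), 20.41) zt 0.31172053921070786
  foot 1415 (array([456.7,  34.9]), array([54.3, 54. ]), 19.33) 0.0058 [0.4577 0.0351 0.0059]
  web 549 (array([458.3,  35.2]), array([50.9, 52.6]), 19.33) 0.0416 [0.4634 0.0376 0.0415]
w_fix 2970 all (array([458.7,  34.8]), array([59.7, 56.5]), 19.37) zt 0.05054776876632385
  foot 1137 (array([458.2,  34.7]), array([58.7, 56.4]), 19.6) 0.0059 [0.4577 0.0258 0.0061]
  web 691 (array([460.4,  32.8]), array([52.4, 53.9]), 23.04) 0.0415 [0.4644 0.0356 0.0411]
  flange 271 (array([484.1,  42.9]), array([ 6.4, 54.9]), 19.39) 0.0494 [0.4839 0.0429 0.0493]
top 477 all (array([459.3,  36.6]), array([61.8, 55. ]), 18.4) zt 0.05310453179916139
  foot 266 (array([459. ,  36.4]), array([60.7, 55. ]), 18.95) 0.0067 [0.4562 0.0349 0.0068]
  web 90 (array([459.3,  35.2]), array([55.9, 50. ]), 17.08) 0.0423 [0.4594 0.0372 0.0423]
  flange 35 (array([482.8,  43.2]), array([ 5.9, 51.7]), 18.94) 0.051 [0.4834 0.0411 0.0514]
w_fix table z -0.0003054178839926591
 bed 7602 (array([ 510.5, -216.8]), array([120.3, 170.5
[... 1212 characters left out ...]
mid [-129.5  -55.7] z 0.0565
w_br table z -0.00017895929675978972
 bed 8572 (array([ 510.4, -216.5]), array([120.9, 170.8]), 77.37) 0.009936261457002563
 high (array([ 550.3, -219.5]), array([59., 97.]), 83.69) 1914
 hist [(541, 447), (545, 215), (549, 138), (553, 1), (557, 2), (561, 3), (565, 3), (569, 2), (573, 2), (577, 2), (581, 0), (585, 0), (589, 0), (593, 0), (597, 0), (601, 2), (605, 294), (609, 160), (613, 147), (617, 157), (621, 144), (625, 140), (629, 55)]
 bedcentre in yaw frame 546.5 -93.3
  stop 801 (array([ 510.8, -216.2]), array([56.4, 12.4]), 76.64) y mid [-120.7  -65.6] z 0.0591
  hous 1038 (array([ 583. , -224.5]), array([59.6, 26. ]), 76.69) y mid [-109.4  -54.9] z 0.0556
```

```bash
cat >> h.py <<'E'
FY=np.radians(-12.9); FO=np.array([.5104,-.2167])-.015*np.array([np.cos(FY),np.sin(FY)])
def fix(x,y): return FO+np.array([x*np.cos(FY)-y*np.sin(FY), x*np.sin(FY)+y*np.cos(FY)])
def st(tag=""):
    s=telemetry.sense(); print(tag,round(s["clock"],2),np.round(s["ee_pos"],4),"F",np.round(s["contact_force"],2),"M",np.round(s["torque"],2),"w",round(s["width"],4),"ff",np.round(s["finger_force"],1)); return s
E
python3 - <<'E'
from h import *
by=np.radians(19.35); g=np.array([.4585,.0348])-.004*np.array([np.cos(by),np.sin(by)]); q=down(by+np.pi/2)
arm.move_pose([*g,.11],q); st("pre")
arm.move_straight([*g,.0115],.12); st("down")
effector.clamp(70); st("clamp")
arm.move_straight([*g,.12],.15); st("lift")
p=fix(-.035-.004,0); qf=down(FY+np.pi/2)
arm.move_pose([*p,.12],qf); s=st("over"); print(R.from_quat(s["ee_rot"]).as_euler("ZYX",degrees=True))
for n in("wrist","top"):
    img,W=cloud(n); cv2.imwrite(f"pics/hold_{n}.png",img); np.save(f"hold_{n}.npy",W); np.save(f"hold_{n}_img.npy",img)
E
```

```text
pre 4.58 [0.4548 0.0328 0.1108] F [-0.09  0.09  0.48] M [0.04 0.03 0.02] w 0.0853 ff 0.0
down 5.55 [0.4553 0.0335 0.0125] F [-0.05  0.41  0.13] M [-0.03  0.03  0.  ] w 0.0856 ff 0.0
clamp 6.23 [0.4548 0.0335 0.0117] F [-1.12 -0.17  3.41] M [ 0.01  0.1  -0.02] w 0.0092 ff 69.1
lift 7.11 [0.4542 0.0334 0.1189] F [ 0.2  -0.41 -3.04] M [-0.05  0.04 -0.05] w 0.009 ff 68.1
over 8.05 [ 0.4577 -0.2038  0.1195] F [-0.32  0.51 -3.37] M [-0.02 -0.02 -0.06] w 0.0089 ff 68.1
[ 1.67175266e+02 -5.09756998e-02  1.79960818e+02]
```

View pics/hold_wrist.png

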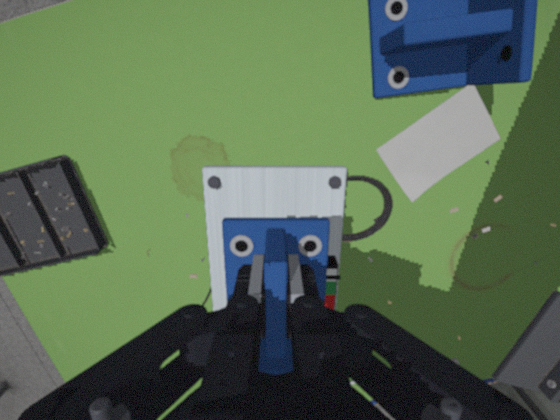

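Held squarely: the foot's rear edge is at row 218, columns 223-328, parallel to the bed edge at row 168. I measure bracket against fixture in this same view.

```bash
python3 - <<'E'
from fit import *
from h import *
def lines(n):
    img=np.load(n+"_img.npy");W=np.load(n+".npy"); hsv=cv2.cvtColor(img,cv2.COLOR_BGR2HSV)
    c,s=np.cos(FY),np.sin(FY); X=W[...,:2]-FO; F=np.dstack([X[...,0]*c+X[...,1]*s,-X[...,0]*s+X[...,1]*c,W[...,2]])*1000
    bl=(hsv[...,0]>98)&(hsv[...,0]<128)&(hsv[...,1]>110)&(abs(F[...,0]+35)<60)&(abs(F[...,1])<50)
    P=F[bl&(F[...,2]<160)&(F[...,2]>60)]; print(n,"blue z pct",np.percentile(P[:,2],[1,10,50,90,99]).round(1))
    for lo,hi in((108,121),(145,156),(154,164)):
        Q=P[(P[:,2]>lo)&(P[:,2]<hi)]
        if len(Q)>20: print("  z",lo,hi,len(Q),"med",np.median(Q[:,2]).round(1),"x",np.percentile(Q[:,0],[.5,99.5]).round(1),"y",np.percentile(Q[:,1],[.5,99.5]).round(1),"rect",rect(Q/1000))
    Q=P[(P[:,2]<121)&(P[:,2]>108)]
    # rear edge slope: min x per y bin; plane tilt
    if len(Q)>200:
        yb=np.arange(-26,27,3); e=[(y,Q[abs(Q[:,1]-y)<1.5][:,0].min()) for y in yb if (abs(Q[:,1]-y)<1.5).sum()>3]; e=np.array(e); print("  rear slope deg",np.degrees(np.polyfit(e[:,0],e[:,1],1)[0]).round(2),e[:,1].mean())
        A=np.c_[Q[:,:2],np.ones(len(Q))]; print("  plane",np.linalg.lstsq(A,Q[:,2],rcond=None)[0].round(4))
    B=F[(hsv[...,1]<70)&(abs(F[...,2]-10)<4)&(abs(F[...,1])<70)&(F[...,0]>-85)&(F[...,0]<-45)]
    print("  bed x",np.percentile(B[:,0],.5).round(1),"y",np.percentile(B[:,1],[.5,99.5]).round(1),"z",np.median(B[:,2]).round(1))
    yb=np.arange(-52,53,4); e=np.array([(y,np.percentile(B[abs(B[:,1]-y)<2][:,0],1)) for y in yb if (abs(B[:,1]-y)<2).sum()>3]); print("  bed rear slope",np.degrees(np.polyfit(e[:,0],e[:,1],1)[0]).round(2),e[:,1].mean().round(1))
lines("hold_wrist"); lines("hold_top")
E
```

```text
hold_wrist blue z pct [111.9 113.1 120.8 150.3 156.6]
  z 108 121 3598 med 113.6 x [-64.6 -18.2] y [-26.2  28.3] rect (array([-40.2,   1.2]), array([55.7, 49.5]), 89.77)
  z 145 156 2751 med 149.7 x [-60.7  -9.1] y [-7.8 17.7] rect (array([-34.9,  -2.1]), array([35. , 52.8]), 73.69)
  z 154 164 249 med 156.0 x [-50.1  -8.7] y [-6.4  8.4] rect (array([-29.4,   1.9]), array([14.8, 41.6]), 87.52)
  rear slope deg -0.27 -64.65000387853975
  plane [-1.200000e-03 -2.100000e-03  1.136419e+02]
  bed x -69.9 y [-59.1  59.4] z 9.8
  bed rear slope 0.06 -69.8Traceback (most recent call last):
  File "<stdin>", line 19, in <module>
  File "<stdin>", line 7, in lines
    return _quantile_unchecked(
        a, q, axis, out, overwrite_input, method, keepdims, weights)
    return _ureduce(a,
                    func=_quantile_ureduce_func,
    ...<5 lines>...
                    overwrite_input=overwrite_input,
                    method=method)
    r = func(a, **kwargs)
    result = _quantile(arr,
                       quantiles=q,
    ...<2 lines>...
                       out=out,
                       weights=wgt)
    slices_having_nans = np.isnan(arr[-1, ...])
                                  ~~~^^^^^^^^^
IndexError: index -1 is out of bounds for axis 0 with size 0
```

```bash
python3 - <<'E'
from h import *
ux=np.array([np.cos(FY),np.sin(FY)])
qf=down(FY+np.pi/2)
p=fix(-.039,-.0009)
arm.move_straight([*p,.12],.1,attitude=qf)
arm.move_straight([*p,.026],.1); s=st("low"); f0=s["contact_force"][2]
z=.026
while z>.0195:
    z-=.0007; arm.move_straight([*p,z],.03); s=st(f"{z:.4f}")
    if s["contact_force"][2]-f0>2.5: break
print("x-force",np.dot(s["contact_force"][:2],ux))
img,W=cloud("wrist"); cv2.imwrite("pics/bed.png",img); np.save("bed.npy",W); np.save("bed_img.npy",img)
c,sn=ux; X=W[...,:2]-FO; F=np.dstack([X[...,0]*c+X[...,1]*sn,-X[...,0]*sn+X[...,1]*c,W[...,2]])*1000
hsv=cv2.cvtColor(img,cv2.COLOR_BGR2HSV)
b=(hsv[...,0]>98)&(hsv[...,0]<128)&(hsv[...,1]>110)&(abs(F[...,2]-16)<5)&(abs(F[...,1])<45)&(abs(F[...,0]+35)<50)
Q=F[b]; print(len(Q),"x",np.percentile(Q[:,0],.5),"y",np.percentile(Q[:,1],[.5,99.5]).round(1),"z",np.median(Q[:,2]))
r=cv2.minAreaRect(Q[:,:2].astype(np.float32)); print(r); A=np.c_[Q[:,:2],np.ones(len(Q))]; print(np.linalg.lstsq(A,Q[:,2],rcond=None)[0].round(4))
B=F[(hsv[...,1]<70)&(abs(F[...,2]-10)<4)&(abs(F[...,1])<70)&(F[...,0]>-85)&(F[...,0]<-45)]
print("bed",np.percentile(B[:,0],.5).round(1),np.percentile(B[:,1],[.5,99.5]).round(1))
print(z)
E
```

```text
low 9.49 [ 0.458  -0.2057  0.0267] F [ 0.15  0.1  -3.03] M [-0.    0.07 -0.03] w 0.0093 ff 68.1
0.0253 9.74 [ 0.4578 -0.2056  0.0257] F [-1.11  0.1  -3.48] M [-0.    0.04 -0.  ] w 0.0091 ff 68.1
0.0246 9.99 [ 0.4576 -0.2055  0.0246] F [-0.51 -0.03 -1.9 ] M [-0.    0.01 -0.04] w 0.009 ff 68.1
0.0239 10.24 [ 0.4575 -0.2055  0.0238] F [ 0.19 -0.26 -3.45] M [-0.05  0.07 -0.04] w 0.0088 ff 68.1
0.0232 10.49 [ 0.4575 -0.2055  0.0231] F [ 0.33  0.15 -3.36] M [ 0.08  0.02 -0.01] w 0.0089 ff 68.1
0.0225 10.74 [ 0.4575 -0.2055  0.0225] F [ 0.3  -0.17 -3.85] M [-0.02  0.02  0.03] w 0.0089 ff 68.1
0.0218 10.99 [ 0.4575 -0.2055  0.0218] F [-0.33  0.4  -2.78] M [-0.   -0.01 -0.03] w 0.0091 ff 68.3
0.0211 11.24 [ 0.4575 -0.2055  0.0217] F [-4.2   2.12  6.7 ] M [ 0.31  0.83 -0.05] w 0.0091 ff 69.3
x-force -4.569571508673981
3501 x -64.29965708907883 y [-27.9  26.5] z 15.813792623191238
((-40.28998565673828, -0.8153610229492188), (54.86310958862305, 49.312049865722656), 89.55168914794922)
[ 3.20000e-03 -4.00000e-04  1.60025e+01]
bed -70.0 [-59.2  59.4]
0.021100000000000004
```

```bash
python3 - <<'E'
from h import *
ux=np.array([np.cos(FY),np.sin(FY)])
def go(x,y=0,v=.03):
    arm.move_straight([*fix(x,y),.0215],v); s=telemetry.sense(); d=s["ee_pos"][:2]-FO
    print(f"{x:.4f} t{s['clock']:.2f} ee x {d@ux*1000:.1f} y {(d@[-ux[1],ux[0]])*1000:.1f} z {s['ee_pos'][2]:.4f} Fx {s['contact_force'][:2]@ux:.2f} Fy {s['contact_force'][:2]@[-ux[1],ux[0]]:.2f} Fz {s['contact_force'][2]:.1f} Mz {s['torque'][2]:.2f}",s["width"].round(4)); return s
go(-.029); 
x=-.029
while x<-.0095:
    x+=.002; s=go(x)
img,W=cloud("wrist"); cv2.imwrite("pics/push.png",img[120:360,180:420].repeat(2,0).repeat(2,1)); np.save("push.npy",W); np.save("push_img.npy",img)
img,W=cloud("top"); np.save("pusht.npy",W); np.save("pusht_img.npy",img); cv2.imwrite("pics/pusht.png",cv2.resize(img[140:255,285:385],None,fx=5,fy=5,interpolation=cv2.INTER_CUBIC))
E
```

```text
Traceback (most recent call last):
AttributeError: 'float' object has no attribute 'round'
```

```bash
python3 - <<'E'
from h import *
ux=np.array([np.cos(FY),np.sin(FY)])
def go(x,y=0,v=.03):
    arm.move_straight([*fix(x,y),.0215],v); s=telemetry.sense(); d=s["ee_pos"][:2]-FO
    print(f"{x:.4f} t{s['clock']:.2f} ee x {d@ux*1000:.1f} y {(d@[-ux[1],ux[0]])*1000:.1f} z {s['ee_pos'][2]:.4f} Fx {s['contact_force'][:2]@ux:.2f} Fy {s['contact_force'][:2]@[-ux[1],ux[0]]:.2f} Fz {s['contact_force'][2]:.1f} Mz {s['torque'][2]:.2f} w {s['width']:.4f}"); return s
x=-.029; go(x)
while x<-.0095:
    x+=.002; s=go(x)
img,W=cloud("wrist"); cv2.imwrite("pics/push.png",img[120:360,180:420].repeat(2,0).repeat(2,1)); np.save("push.npy",W); np.save("push_img.npy",img)
img,W=cloud("top"); np.save("pusht.npy",W); np.save("pusht_img.npy",img); cv2.imwrite("pics/pusht.png",cv2.resize(img[140:255,285:385],None,fx=5,fy=5,interpolation=cv2.INTER_CUBIC))
E
```

```text
-0.0290 t12.03 ee x -28.4 y -0.1 z 0.0217 Fx 2.41 Fy -0.23 Fz 1.2 Mz -0.01 w 0.0087
-0.0270 t12.28 ee x -27.8 y -0.0 z 0.0217 Fx -5.07 Fy -0.13 Fz 7.7 Mz -0.00 w 0.0089
-0.0250 t12.53 ee x -26.1 y -0.0 z 0.0217 Fx -6.69 Fy 0.13 Fz 8.4 Mz -0.01 w 0.0092
-0.0230 t12.78 ee x -24.2 y -0.0 z 0.0217 Fx -7.33 Fy 0.56 Fz 9.3 Mz -0.03 w 0.0088
-0.0210 t13.03 ee x -22.4 y 0.0 z 0.0217 Fx -8.86 Fy 0.29 Fz 8.9 Mz -0.01 w 0.0091
-0.0190 t13.28 ee x -20.6 y 0.0 z 0.0217 Fx -10.04 Fy -0.04 Fz 10.5 Mz -0.01 w 0.0089
-0.0170 t13.53 ee x -18.8 y 0.0 z 0.0217 Fx -11.20 Fy -0.00 Fz 11.9 Mz -0.09 w 0.0089
-0.0150 t13.78 ee x -17.1 y 0.0 z 0.0217 Fx -11.77 Fy -0.26 Fz 13.0 Mz -0.04 w 0.0087
-0.0130 t14.03 ee x -15.3 y 0.0 z 0.0217 Fx -13.88 Fy -0.23 Fz 13.5 Mz -0.02 w 0.0088
-0.0110 t14.28 ee x -13.5 y 0.0 z 0.0218 Fx -15.49 Fy -0.09 Fz 14.4 Mz -0.04 w 0.0092
-0.0090 t14.53 ee x -11.7 y 0.0 z 0.0217 Fx -15.54 Fy 0.00 Fz 15.8 Mz -0.00 w 0.0088
```

View pics/push.png

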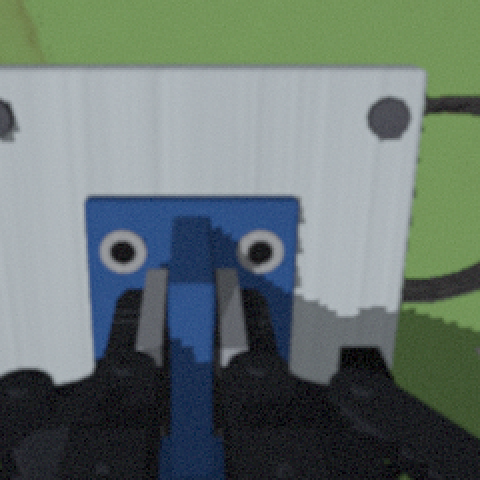

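```bash
python3 - <<'E'
from h import *
ux=np.array([np.cos(FY),np.sin(FY)])
def go(x,z,y=0,v=.03):
    arm.move_straight([*fix(x,y),z],v); s=telemetry.sense(); d=s["ee_pos"][:2]-FO
    print(f"{x:.4f} t{s['clock']:.2f} ee x {d@ux*1000:.1f} y {(d@[-ux[1],ux[0]])*1000:.1f} z {s['ee_pos'][2]:.4f} Fx {s['contact_force'][:2]@ux:.2f} Fz {s['contact_force'][2]:.1f}"); return d@ux
for x,z in((-.0075,.0213),(-.006,.0215),(-.0045,.0217),(-.003,.0218)):
    if go(x,z)>-.0062: break
arm.pause(.5); go(x,z)
for n in("top","scene"):
    img,W=cloud(n); np.save(f"end_{n}.npy",W); np.save(f"end_{n}_img.npy",img)
a=cv2.resize(np.load("end_top_img.npy")[140:255,285:385],(480,552),interpolation=cv2.INTER_CUBIC); b=cv2.resize(np.load("end_scene_img.npy")[200:290,255:365][:, :52+0] if 0 else np.load("end_scene_img.npy")[195:285,265:350],(310,328),interpolation=cv2.INTER_CUBIC)
c=np.zeros((552,790,3),np.uint8); c[:,:480]=a; c[:328,480:]=b; cv2.imwrite("pics/end.png",c)
E
```

```text
-0.0075 t14.88 ee x -10.6 y 0.0 z 0.0217 Fx -19.64 Fz 18.0
-0.0060 t15.12 ee x -9.1 y 0.0 z 0.0218 Fx -17.24 Fz 15.9
-0.0045 t15.38 ee x -7.7 y 0.0 z 0.0218 Fx -18.34 Fz 15.2
-0.0030 t15.62 ee x -6.4 y 0.0 z 0.0217 Fx -18.06 Fz 15.2
-0.0030 t16.38 ee x -6.3 y 0.0 z 0.0218 Fx -19.07 Fz 14.8
```

View pics/end.png

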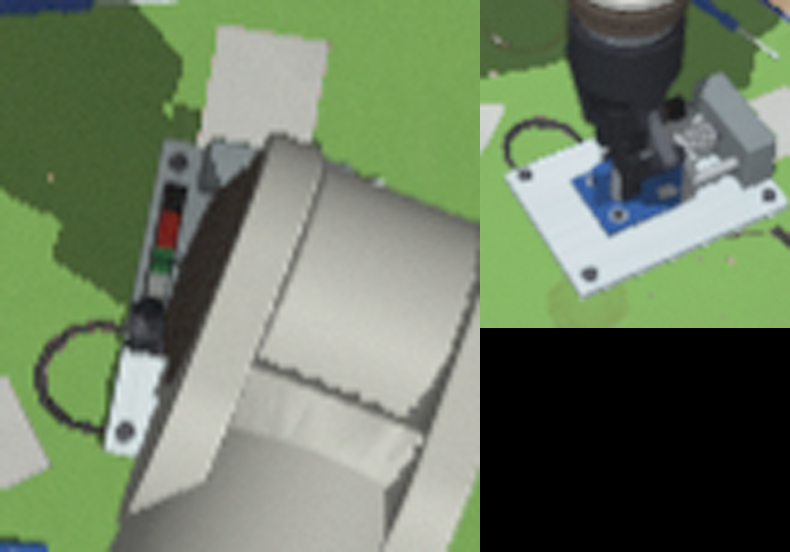

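The top view hides the pointer behind the wrist. In the scene inset, the bracket sits flat against the stop. I measure the stop's travel from the scene cloud against the rest picture.

```bash
python3 - <<'E'
from h import *
c,s=np.cos(FY),np.sin(FY)
def F(n,i):
    W=np.load(n);X=W[...,:2]-FO; return np.dstack([X[...,0]*c+X[...,1]*s,-X[...,0]*s+X[...,1]*c,W[...,2]])*1000,cv2.cvtColor(np.load(i),cv2.COLOR_BGR2HSV)
for n,i in(("scene.npy","scene_img.npy"),("end_scene.npy","end_scene_img.npy"),("end_top.npy","end_top_img.npy")):
    f,h=F(n,i); g=(h[...,1]<75)&(h[...,2]>60)
    for lab,z0,z1,x0,x1,y0,y1 in(("stop top",55,66,2,55,-29,-12),("stop top+y",55,66,2,55,10,32),("hous",50,62,60,110,-40,40)):
        Q=f[g&(f[...,2]>z0)&(f[...,2]<z1)&(f[...,0]>x0)&(f[...,0]<x1)&(f[...,1]>y0)&(f[...,1]<y1)]
        if len(Q): print(n,lab,len(Q),"x",np.percentile(Q[:,0],[2,10,50,90,98]).round(1),"z",np.median(Q[:,2]).round(1))
    b=(h[...,0]>98)&(h[...,0]<128)&(h[...,1]>110)&(abs(f[...,0])<75)&(abs(f[...,1])<40)&(f[...,2]<70)
    Q=f[b]
    if len(Q): print(n,"blue x",np.percentile(Q[:,0],[1,50,99]).round(1),"y",np.percentile(Q[:,1],[1,99]).round(1),"z",np.percentile(Q[:,2],[1,50,99]).round(1))
f,h=F("end_scene.npy","end_scene_img.npy")
# side points of stop right (-y) edge face and bracket flange edge, y about -28
k=(abs(f[...,1]+28)<4)&(f[...,2]>22)&(f[...,2]<64)&(f[...,0]>-20)&(f[...,0]<70)
for p,q in sorted(zip(f[k].round(0).tolist(),h[k].tolist()))[::3]: print(p,q)
img=np.load("end_scene_img.npy"); 
im2=cv2.resize(img[205:275,290:350],(600,600),interpolation=cv2.INTER_CUBIC); cv2.imwrite("pics/end2.png",im2)
E
```

```text
scene.npy stop top 27 x [ 6.3  6.9 10.7 15.4 15.9] z 60.2
scene.npy stop top+y 22 x [ 6.4  6.9 10.6 15.7 16.1] z 60.4
scene.npy hous 242 x [70.3 71.4 81.7 92.6 95.2] z 56.6
end_scene.npy stop top 13 x [27.9 28.5 32.  34.2 34.5] z 60.6
end_scene.npy hous 245 x [70.2 71.3 81.7 93.  95.4] z 56.5
end_scene.npy blue x [-32.7 -14.2  22.8] y [-28.9  23.6] z [13.4 18.8 56.2]
end_top.npy hous 86 x [73.1 76.7 89.1 96.4 97.1] z 55.6
[9.0, -27.0, 30.0] [110, 82, 96]
[10.0, -25.0, 35.0] [105, 30, 102]
[14.0, -29.0, 34.0] [109, 34, 104]
[18.0, -27.0, 29.0] [107, 35, 102]
[19.0, -28.0, 49.0] [109, 159, 88]
[20.0, -28.0, 32.0] [104, 31, 106]
[20.0, -27.0, 44.0] [109, 158, 89]
[21.0, -27.0, 23.0] [108, 157, 91]
[22.0, -28.0, 48.0] [109, 155, 92]
[23.0, -28.0, 23.0] [108, 135, 98]
[24.0, -27.0, 30.0] [108, 85, 99]
[25.0, -28.0, 46.0] [109, 75, 95]
[26.0, -28.0, 38.0] [109, 62, 98]
[26.0, -26.0, 56.0] [109, 88, 99]
[28.0, -30.0, 38.0] [103, 17, 103]
[28.0, -28.0, 49.0] [108, 25, 102]
[29.0, -28.0, 27.0] [105, 10, 104]
[30.0, -28.0, 56.0] [103, 13, 137]
[31.0, -28.0, 51.0] [100, 12, 132]
[32.0, -27.0, 37.0] [102, 12, 104]
[32.0, -25.0, 62.0] [103, 14, 163]
[34.0, -29.0, 35.0] [105, 16, 131]
[34.0, -27.0, 56.0] [103, 13, 137]
[35.0, -26.0, 50.0] [103, 17, 137]
[40.0, -29.0, 34.0] [103, 14, 164]
[43.0, -25.0, 37.0] [102, 14, 183]
[46.0, -24.0, 34.0] [101, 14, 195]
[49.0, -25.0, 34.0] [102, 13, 195]
[52.0, -29.0, 32.0] [102, 18, 139]
[56.0, -28.0, 33.0] [103, 14, 160]
[59.0, -28.0, 34.0] [102, 14, 182]
[66.0, -27.0, 30.0] [103, 16, 144]
[69.0, -28.0, 29.0] [103, 16, 112]
```

View pics/end2.png

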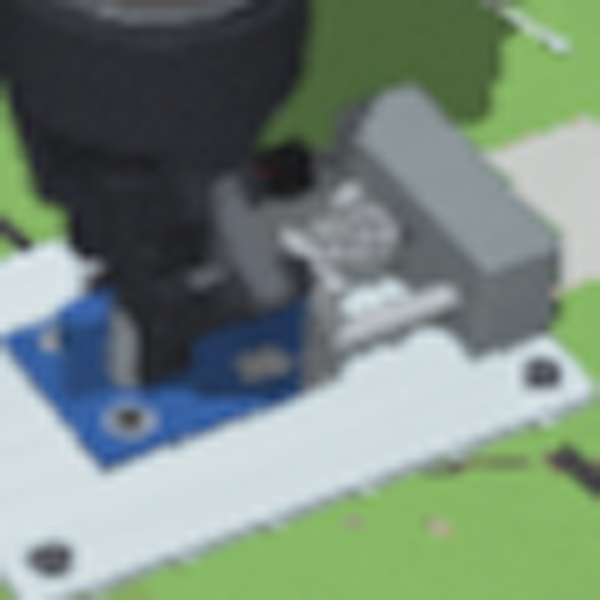

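The stop has travelled about 19-20 mm. The scene cloud puts its rear edge at 34.5 mm against 15.9 mm at rest, and the arm's motion past contact gives about 18.5 mm. That is mid-green, with the bracket flat and square against the stop. I hand in while still holding.

```bash
python3 - <<'E'
from h import *
st(); print(arm.hand_in())
E
```

```text
16.48 [ 0.4896 -0.2119  0.0217] F [-18.4    3.35  14.55] M [ 0.68  3.2  -0.01] w 0.0091 ff 71.0
the job is handed in; nothing more can be done
None
```

I handed the job in at about 16.5 s with the blue bracket held flat and square against the stop. The stop's travel measures about 19 mm, which is in the green zone, but the arm hid the gauge pointer, so I worked that out from the depth images and arm position rather than reading it.

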